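# Make up the light kit and the stand kit on the display-hardware packing bench

### The job

Make up the two hardware kits from the parts on the bench, one part to a compartment, each set down (not dropped) right way up and flat on the compartment's floor: in the blue tray the black spotlight goes in the widest compartment at one end, the white power adapter in the middle one and the red hex-key set in the narrow one at the other end; in the brown cardboard tray the aluminium pole base goes in the wide compartment and the yellow hex-key set in the narrow one. Leave the screw jar and the green tape roll where they stand, and the two trays where they are.

Things in the scene. Friction and masses are not known exactly. Their poses are not given: they have to be found in the camera images.
- spotlight: Black LED display spotlight lying lens up, with a pale lens and six yellow emitters on top and steel bracket ears at its ends; 95 (x) by 62 (y) by 52 high, about 0.42 kg. The flat-sided housing to grip is 80 by 62, symmetric about the origin. Origin at the centre of its underside, x along its length, z up.
- adapter: White power adapter brick with rounded edges, grey slots on top, a black inlet at its -x end; 100 (x) by 46 (y) by 38 high, about 0.32 kg. Origin at the centre of its underside, x along its length, z up.
- red_keys: Red folding hex-key set standing on its long edge, steel keys folded into its top; 96 (x) by 30 (y) by 36 high, about 0.13 kg. Origin at the centre of its underside, x along its length, z up.
- yellow_keys: Yellow folding hex-key set, a bigger one of the same form; 104 (x) by 34 (y) by 40 high, about 0.17 kg. Origin at the centre of its underside, x along its length, z up.
- pole_base: Aluminium pole base: a round flange 80 across and 8 thick with an upright socket tube 34 across on its middle, 60 high in all (grip the tube), about 0.33 kg. Origin at the centre of its underside, z up along the tube.
- blue_tray: Blue plastic tray, loose, 0.4 kg, 132 (x) by 240 (y); floor 3 thick, walls 4 thick, outer ones 18 high and partitions 14, from the underside. Three compartments along y, each 124 long in x: widest, 92 wide, centred at y = +70; middle, 74 wide, at y = -17; narrow, 58 wide, at y = -87. Origin: centre of the underside, z up; at the start x points away from the robot within 12 degrees, +y to its left.
- carton: Brown cardboard tray, loose, 0.4 kg, 132 (x) by 182 (y); floor 3 thick, walls 4 thick, outer ones 18 high and partitions 14, from the underside. Two compartments along y, each 124 long in x: wide, 108 wide, centred at y = +33; narrow, 62 wide, at y = -56. Origin: centre of the underside, z up; at the start x points away from the robot within 12 degrees, +y to its left.
- screw_jar: Amber jar with an orange screw cap, 52 across and 62 high; not wanted in these kits. Origin at the centre of its underside, z up.
- tape_roll: Green roll of mounting tape lying flat, 70 across and 28 high; not wanted in these kits. Origin at the centre of its underside, z up.
Not all that is in view belongs to the job. What is shaped like the red_keys but purple is not meant.

How it is judged:
At the end, for the whole second after the job is handed in: Each of the five parts in its named compartment (origin within 18 mm of its centre across, 14 to 24 mm along), within 4 mm of the floor, upright within 7 degrees, released, at rest; jar and tape roll upright within 30 mm, both trays on the bench within 50 mm of where they stood (x of spotlight in the frame of blue_tray between -0.018 and 0.018 m and y of spotlight in the frame of blue_tray between 0.052 and 0.088 m and z of spotlight in the frame of blue_tray between -0.002 and 0.007 m and angle between each of spotlight, adapter, red_keys, pole_base, yellow_keys, screw_jar, tape_roll's own z axis and vertical below 0.12 rad and linear speed of each of spotlight, adapter, red_keys, pole_base, yellow_keys below 0.02 m/s and angular speed of each of spotlight, adapter, red_keys, pole_base, yellow_keys below 0.2 rad/s and x of adapter in the frame of blue_tray between -0.016 and 0.016 m and y of adapter in the frame of blue_tray between -0.035 and 0.001 m and z of adapter in the frame of blue_tray between -0.002 and 0.007 m and x of red_keys in the frame of blue_tray between -0.018 and 0.018 m and y of red_keys in the frame of blue_tray between -0.105 and -0.069 m and z of red_keys in the frame of blue_tray between -0.002 and 0.007 m and x of pole_base in the frame of carton between -0.024 and 0.024 m and y of pole_base in the frame of carton between 0.015 and 0.051 m and z of pole_base in the frame of carton between -0.002 and 0.007 m and x of yellow_keys in the frame of carton between -0.014 and 0.014 m and y of yellow_keys in the frame of carton between -0.074 and -0.038 m and z of yellow_keys in the frame of carton between -0.002 and 0.007 m and distance of each of screw_jar, tape_roll from where it was at the start of the episode below 0.03 m and height (world z) of each of blue_tray, carton below 0.006 m and distance of each of blue_tray, carton from where it was at the start of the episode below 0.05 m); the robot touches nothing.
It fails at once if a kit part is dropped (falls free at more than 0.8 m/s, about 30 mm) instead of being set down ((contact force between spotlight and the fingers below 0.05 N and linear speed of spotlight above 0.8 m/s) or (contact force between adapter and the fingers below 0.05 N and linear speed of adapter above 0.8 m/s) or (contact force between red_keys and the fingers below 0.05 N and linear speed of red_keys above 0.8 m/s) or (contact force between pole_base and the fingers below 0.05 N and linear speed of pole_base above 0.8 m/s) or (contact force between yellow_keys and the fingers below 0.05 N and linear speed of yellow_keys above 0.8 m/s)).
It fails at once if the screw jar or the tape roll, which are not wanted, is displaced by more than 30 mm (distance of any of screw_jar, tape_roll from where it was at the start of the episode above 0.03 m).
It also fails if it takes over 122 s, if anything falls off the work surface, if the arm or the gripper's body presses on something with over 40 N, if the wrist force passes 120 N, or if a joint passes its speed limit or range.

### The arm

A 7-joint arm with a two-finger parallel gripper is mounted at the origin on the work surface. World frame = base frame: x ahead of the robot, y to its left, z up, the work surface at z = 0. Lengths are in m, angles in rad, forces in N, time in s.
With the tool pointing down it reaches from about 0.35 to 0.9 m from the base axis. Payload 19.9 kg.
Tool frame: the origin (TCP) lies midway between the tips of the shut fingers; the grasp point (between the pads) lies 19 mm behind it; z points along the fingers, y is the direction in which the jaws open and shut (so a half turn about z gives the same grasp; the last joint's range is limited). The gripper opens to 85 mm and grips with 20 to 120 N. Pads are 22 mm wide; open, the fingers measure 114 mm over their backs; the gripper's body (76 mm by 85 mm) begins 54 mm behind the grasp point. The pads swing forward as they close: fully open they stand 13 mm farther back than shut.
Start: joints at [1.127, 0.417, -0.01, 1.614, 0.005, 1.111, -0.053], TCP at [0.244, -0.575, 0.231] pointing down, gripper open.
Joint ranges: [-2.81, 2.81], [-0.39, 2.02], [-1.27, 1.25], [0.06, 2.57], [-1.19, 4.33], [0.19, 2], [-2.82, 2.82]. Speed limits (rad/s): [1.89, 1.89, 2.39, 2.39, 3.01, 3.01, 3.01].

### API

Orientations are given as a rotation vector (axis times angle).
In Python, from cell import ctrl gives the robot as it stands.
- The arm moves only by the tool drive_tool, never from a script. Its argument "rows" is a list that holds one entry, the list of rows, each a list of 7 numbers: the shift along the world's x, y, z in mm, then the turn, a rotation vector about the world's x, y, z in rad, then the closure in counts, from 0 (fully open) to 255 (shut). In form: [[[x, y, z, wx, wy, wz, fingers], ...]]. A call has exactly 8 rows; each row shifts and turns the pose as measured when the row begins; what a row does not reach is not made up. A row lasts 1/10 s, in which the tool goes at most 50 mm and 8.59 degrees, less where a joint would pass 70% of its speed; a pose out of reach is approached as far as the arm can. A call is refused whole if a number of a shift passes 50 or a number of a turn 0.15, either way. A call with a gripper value outside its range is refused whole. The fingers move at their own pace and stop on an object; "newtons" is the grip in N (left out, the last holds). Time passes only in rows, so rows that do not move let the fingers close, or fill a call up. It gives the time, the measured TCP pose, the force and the opening at its end, in the units of the state.
- ctrl.read_state(): the state, without advancing time (a new reading comes with each control period).
- ctrl.read_camera(name): name is "side" or "top"; returns a dict with "img" (400x640x3 uint8, red, green, blue), "depth" (400x640 float32, m along the optical axis (not along the pixel's ray), 0 where there is no reading), "K" (3x3 intrinsics, pixels), "dist_coeffs" ([k1, k2, p1, p2, k3] as OpenCV has them; the pictures are not rectified), "R" (3x3) and "t" (3): a world point X has camera coordinates R X + t. Camera axes: x right, y down, z forward; pixel columns grow to the right and rows downward; lengths in m; the calibration is good to about 2 mm. A picture is of the moment at which its call begins.
- ctrl.close_job(): hands the job in, once; it reports no verdict.
The state is a dict: "t": time; "q": joint angles; "qvel": joint speeds; "effort": joint torques, N m; "ee_pos": TCP position; "ee_rot": TCP orientation; "wrist_force": force on the tool from outside, world axes, zero at the start; "moment": the same for the moment, N m; "gripper_width": finger opening in m.
Only numpy, scipy, OpenCV 4.12 (cv2) and the standard library are available. Lean on these libraries where they do the work, as an engineer would, in place of code of your own. Each camera call takes 0.05 s, during which the arm holds its last target.

## Working session

There is one attempt and no reset: what is moved stays moved. The work goes in short steps, Python scripts to look and compute and a tool call to move; the robot and the scene stay as the last step left them, time stands still between calls to the robot, and variables do not carry over. Pictures are saved under pics/ and viewed, and the job is handed in when it is done.

Besides the shell and the picture viewer there is one more tool, called after ">>>" in YAML: its name, and indented under it one key for each argument. drive_tool: Moves the arm, as the interface text tells. Its arguments: {"type":"object","properties":{"rows":{"type":"array"},"newtons":{"type":"number"}},"required":["rows"]}

```bash
ls; mkdir -p pics
python3 - <<'E'
from cell import ctrl
import cv2,numpy as np
s=ctrl.read_state();print({k:np.round(v,3) for k,v in s.items()})
for n in("top","side"):
    c=ctrl.read_camera(n);cv2.imwrite(f"pics/{n}0.png",c["img"][:,:,::-1]);np.savez(f"{n}0.npz",**c)
    print(n,c["K"],c["dist_coeffs"],c["R"],c["t"])
E
```

```text
pics
{'t': np.float64(0.0), 'q': array([ 1.127,  0.418, -0.01 ,  1.614,  0.005,  1.111, -0.053]), 'qvel': array([-0.   ,  0.001, -0.001,  0.001,  0.001, -0.001,  0.002]), 'effort': array([-0.0000e+00, -8.6444e+01,  6.7900e-01, -4.3489e+01,  1.9000e-02,
        8.0000e-03, -0.0000e+00]), 'ee_pos': array([ 0.244, -0.575,  0.231]), 'ee_rot': array([-3.077, -0.627,  0.   ]), 'wrist_force': array([-0.407,  0.067, -0.104]), 'moment': array([-0.002, -0.021, -0.015]), 'gripper_width': np.float64(0.085)}
top [[473.81326991   0.         314.08445296]
 [  0.         473.81326991 202.87747767]
 [  0.           0.           1.        ]] [-0.12288508  0.          0.          0.          0.        ] [[ 0.00567928 -0.99995671 -0.00737033]
 [-0.98210755 -0.0041902  -0.1882743 ]
 [ 0.18823526  0.00830772 -0.98208883]] [0.00366709 0.55339053 1.05576658]
side [[451.71683602   0.         309.15355207]
 [  0.         451.71683602 205.12805633]
 [  0.           0.           1.        ]] [-0.08694702  0.          0.          0.          0.        ] [[-0.98603026 -0.16627631 -0.00982393]
 [-0.10370064  0.65896753 -0.74498857]
 [ 0.13034761 -0.73356253 -0.66700488]] [0.55186847 0.05913294 1.24153213]
```

View pics/top0.png

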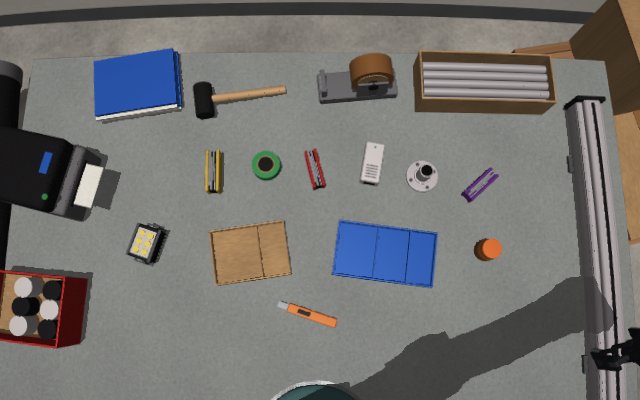

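View pics/side0.png

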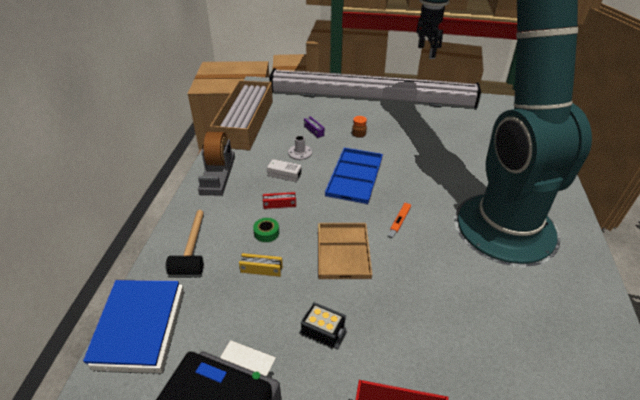

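The top view shows the spotlight (147,242), yellow keys (214,171), tape (265,165), red keys (315,168), adapter (372,163), pole base (422,175), purple decoy (480,184), carton (250,252), blue tray (385,253) and jar (488,249).

The red candidates are (315,168), which is red, and (480,184), which is purple. The one at (315,168) fits. The blue candidates are the compartmented tray at (385,253) and a blue book at (137,85); the tray is meant. I'll measure these and check an enlarged crop.

```bash
cat > h.py <<'E'
import numpy as np,cv2
def rays(c,px):
    px=np.asarray(px,float).reshape(-1,1,2)
    u=cv2.undistortPoints(px,c["K"],c["dist_coeffs"])[:,0]
    d=np.c_[u,np.ones(len(u))]
    return d, c["R"],c["t"]
def cast(c,px,z):
    d,R,t=rays(c,px); C=-R.T@t; w=d@R
    s=(z-C[2])/w[:,2]; return C+w*s[:,None]
def cloud(c,box):
    u0,v0,u1,v1=box
    vv,uu=np.mgrid[v0:v1,u0:u1]; px=np.c_[uu.ravel(),vv.ravel()]
    d,R,t=rays(c,px); D=c["depth"][v0:v1,u0:u1].ravel()
    P=(d*D[:,None]-t)@R; return px,P,c["img"][v0:v1,u0:u1].reshape(-1,3).astype(int),D>0
def rect(xy):
    (cx,cy),(w,h),a=cv2.minAreaRect(np.asarray(xy,np.float32)*1000)
    if w<h: w,h,a=h,w,a+90
    a=(a+90)%180-90   # direction of long axis from world x, deg
    return np.round([cx,cy,w,h,a],1)
E
python3 - <<'E'
from h import *
c=dict(np.load("top0.npz"))
def show(n,box,lo,hi,plane):
    px,P,col,ok=cloud(c,box); m=ok&(P[:,2]>lo)&(P[:,2]<hi)
    W=cast(c,px[m],plane)
    print(n,m.sum(),"rect",rect(W[:,:2]),"med z",np.round(np.percentile(P[m][:,2],[50,95])*1000,1),"mean",np.round(W[:,:2].mean(0)*1000,1))
show("spot",(118,212,180,275),.04,.07,.052)
show("adapter",(350,135,395,195),.03,.05,.038)
show("red",(298,142,332,196),.026,.05,.036)
show("yellow",(198,142,230,200),.03,.055,.040)
show("pole top",(400,150,445,200),.045,.07,.060)
show("pole flange",(400,150,445,200),.004,.015,.008)
show("jar",(465,230,510,270),.05,.08,.062)
show("tape",(245,145,288,188),.02,.04,.028)
for n,b in(("blue",(325,212,445,295)),("carton",(203,213,297,293))):
    px,P,col,ok=cloud(c,b)
    hsv=cv2.cvtColor(col.astype(np.uint8)[None],cv2.COLOR_RGB2HSV)[0]
    m=ok&((hsv[:,0]>100)&(hsv[:,0]<130)&(hsv[:,1]>120) if n=="blue" else (hsv[:,0]<22)&(hsv[:,1]>70))
    M=np.zeros((400,640),np.uint8);M[px[m][:,1],px[m][:,0]]=255
    M=cv2.morphologyEx(M,cv2.MORPH_OPEN,np.ones((3,3)))
    v,u=np.nonzero(M);W=cast(c,np.c_[u,v],.018);print(n,len(u),rect(W[:,:2]),np.percentile(P[m][:,2],[5,50,95]))
I=c["img"][130:300,110:510,::-1]
cv2.imwrite("pics/crop1.png",cv2.resize(I,None,fx=2,fy=2,interpolation=cv2.INTER_CUBIC))
E
```

```text
spot 902 rect [457.9 406.5  79.5  66.7 -18.8] med z [51.  54.5] mean [458.  406.5]
adapter 737 rect [ 657.5 -132.2   98.8   46.5  -10.5] med z [36.9 40.5] mean [ 657.6 -132.6]
red 463 rect [643.7   6.5  95.6  30.6  13.7] med z [33.7 37.5] mean [643.1   6.1]
yellow 568 rect [636.2 254.  101.5  34.6   2.8] med z [37.1 41.3] mean [635.7 254.2]
pole top 178 rect [ 630.  -258.2   34.7   33.6   -2.3] med z [58.7 62.8] mean [ 629.5 -258.4]
pole flange 506 rect [ 631.4 -261.3  116.1  104.1   -7. ] med z [ 7.5 12.1] mean [ 627.5 -255.9]
jar 317 rect [ 445.3 -404.3   46.2   45.8  -45.9] med z [61.2 64.8] mean [ 446.2 -404.6]
tape 606 rect [654.1 124.7  68.5  67.5 -55.7] med z [27.5 31. ] mean [653.9 124.8]
blue 5499 [ 439.3 -162.4  239.   131.9   82.7] [-0.00088565  0.0029759   0.01706359]
carton 4223 [440.2 160.6 183.2 132.5 -81.2] [-0.00085591  0.00292982  0.01739598]
```

View pics/crop1.png

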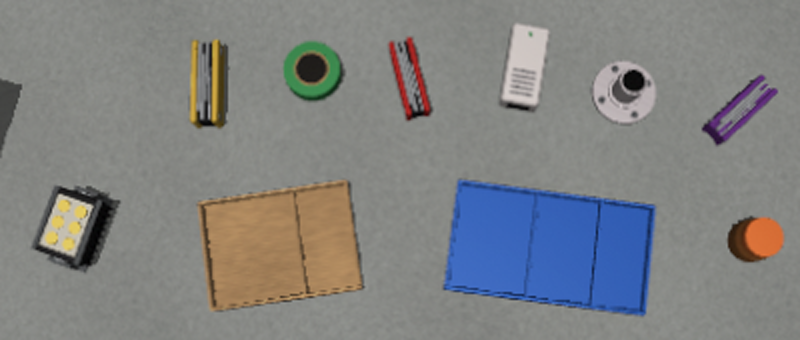

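All the sizes agree with those given. The tray x-axes point at -7.3° (blue) and +8.8° (carton), and the crop confirms the red keys are at (315,168). I'll write a helper that gives the remaining distance to a target, then start with the pole base.

```bash
cat > go.py <<'E'
import sys,numpy as np
from cell import ctrl
from scipy.spatial.transform import Rotation as R
T=dict(pole=(629,-259,0),adapter=(657.5,-132,-10.5),red=(643.5,6.3,13.7),yellow=(636,255,2.8),spot=(458,408,-18.8),
 Ppole=(435,193,8.8),Padapter=(437,-179,-7.3),Pred=(428.5,-246,-7.3),Pyellow=(448.5,108,8.8),Pspot=(448,-93,-7.3))
s=ctrl.read_state()
r=R.from_rotvec(s["ee_rot"]).as_matrix(); p=s["ee_pos"]*1000
print("t %.1f"%s["t"],"p",p.round(1),"jaw",round(np.degrees(np.arctan2(r[1,1],r[0,1])),1),"w",round(s["gripper_width"]*1000,1),"F",s["wrist_force"].round(1),"q7",s["q"][6].round(2))
for n in sys.argv[1:]:
    x,y,a=T[n]; j=np.radians(a+90)
    best=None
    for jj in(j,j+np.pi):
        Y=np.array([np.cos(jj),np.sin(jj),0]);Z=np.array([0,0,-1.]);X=np.cross(Y,Z)
        rv=R.from_matrix(np.c_[X,Y,Z]@r.T).as_rotvec()
        if best is None or np.linalg.norm(rv)<np.linalg.norm(best):best=rv
    print(n,"d",(np.array([x,y,0])-p).round(1),"turn",best.round(3))
E
python3 go.py pole
```

```text
t 0.1 p [ 244.3 -574.9  230.7] jaw -67.0 w 85.3 F [-0.2  0.6 -0.7] q7 -0.05
pole d [ 384.7  315.9 -230.7] turn [-0.001 -0.    -0.402]
```

>>> drive_tool:
  rows:
    - [[30,25,-6,0,0,-0.05,0],[30,25,-6,0,0,-0.05,0],[30,25,-6,0,0,-0.05,0],[30,25,-6,0,0,-0.05,0],[30,25,-6,0,0,-0.05,0],[30,25,-6,0,0,-0.05,0],[30,25,-6,0,0,-0.05,0],[30,25,-6,0,0,-0.05,0]]
  newtons: 50

```text
t: 0.9
ee_pos: [0.4852, -0.3701, 0.1795]
ee_rot: [-3.139, 0.038, 0.007]
wrist_force: [0.0, -1.0, -0.3]
gripper_width: 0.0854
```

```bash
python3 go.py pole
```

```text
t 0.9 p [ 485.2 -370.1  179.5] jaw -91.4 w 85.4 F [ 0.  -1.  -0.3] q7 -1.01
pole d [ 143.8  111.1 -179.5] turn [-0.002 -0.004  0.024]
```

>>> drive_tool:
  rows:
    - [[36,28,-12,0,0,0.01,0],[36,28,-12,0,0,0.01,0],[36,28,-12,0,0,0,0],[36,27,-12,0,0,0,0],[0,0,-18,0,0,0,0],[0,0,-18,0,0,0,0],[0,0,-10,0,0,0,0],[0,0,0,0,0,0,0]]

```text
t: 1.7
ee_pos: [0.6374, -0.2455, 0.0783]
ee_rot: [-3.135, -0.004, 0.011]
wrist_force: [0.3, 0.1, 0.4]
gripper_width: 0.0851
```

```bash
python3 go.py pole
python3 - <<'E'
from cell import ctrl
import cv2
c=ctrl.read_camera("side")
cv2.imwrite("pics/s1.png",cv2.resize(c["img"][60:220,220:420,::-1],None,fx=4,fy=3.75))
E
```

```text
t 1.7 p [ 637.4 -245.5   78.3] jaw -89.9 w 85.1 F [0.3 0.1 0.4] q7 -1.28
pole d [ -8.4 -13.5 -78.3] turn [-0.006 -0.007 -0.002]
```

View pics/s1.png

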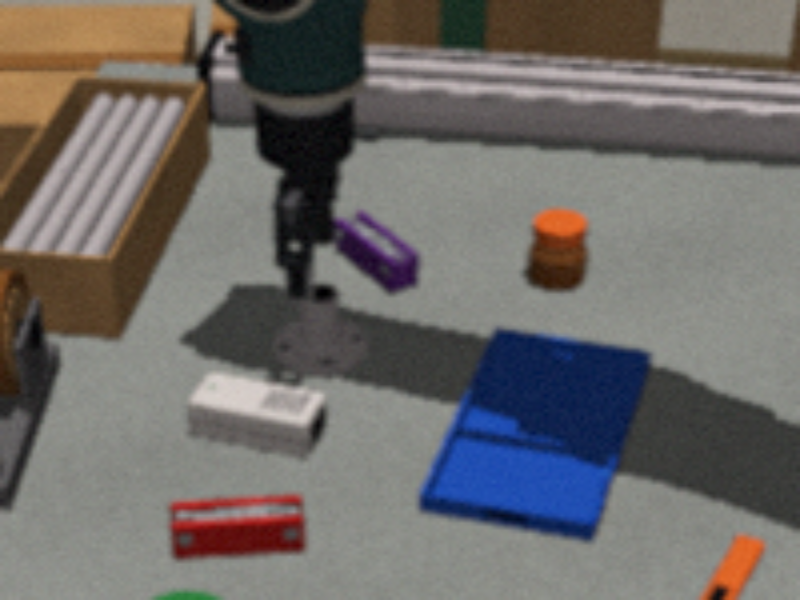

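The picture shows the open gripper just above the pole tube (crop ~ (315,295)), with clear space around it. I'll correct the overshoot, lower and close.

>>> drive_tool:
  rows:
    - [[-5,-8,0,0,0,0,0],[-3,-5,0,0,0,0,0],[0,0,0,0,0,0,0],[0,0,-15,0,0,0,0],[0,0,-15,0,0,0,0],[0,0,-15,0,0,0,0],[0,0,-9,0,0,0,0],[0,0,0,0,0,0,0]]

```text
t: 2.55
ee_pos: [0.6286, -0.2624, 0.0234]
ee_rot: [-3.137, 0.001, 0.006]
wrist_force: [-0.8, 0.4, -0.1]
gripper_width: 0.0852
```

```bash
python3 go.py pole
```

```text
t 2.5 p [ 628.6 -262.4   23.4] jaw -90.1 w 85.2 F [-0.8  0.4 -0.1] q7 -1.26
pole d [  0.4   3.4 -23.4] turn [-0.004 -0.004  0.001]
```

>>> drive_tool:
  rows:
    - [[0,3,0,0,0,0,60],[0,0,0,0,0,0,120],[0,0,0,0,0,0,200],[0,0,0,0,0,0,255],[0,0,0,0,0,0,255],[0,0,0,0,0,0,255],[0,0,0,0,0,0,255],[0,0,0,0,0,0,255]]

```text
t: 3.35
ee_pos: [0.629, -0.2587, 0.0242]
ee_rot: [-3.137, 0.0, 0.005]
wrist_force: [0.4, 0.2, -3.5]
gripper_width: 0.033
```

```bash
python3 go.py Ppole
```

```text
t 3.4 p [ 629.  -258.7   24.2] jaw -90.0 w 33.0 F [ 0.4  0.2 -3.5] q7 -1.27
Ppole d [-194.   451.7  -24.2] turn [-0.004 -0.003  0.154]
```

>>> drive_tool:
  rows:
    - [[0,0,10,0,0,0,255],[0,0,25,0,0,0,255],[0,0,30,0,0,0,255],[-5,12,25,0,0,0.01,255],[-13,30,8,0,0,0.015,255],[-16,37,0,0,0,0.015,255],[-16,37,0,0,0,0.015,255],[-16,37,0,0,0,0.015,255]]

```text
t: 4.15
ee_pos: [0.5608, -0.1073, 0.1305]
ee_rot: [-3.139, -0.1, -0.0]
wrist_force: [1.1, 0.6, -3.3]
gripper_width: 0.0329
```

```bash
python3 go.py Ppole
```

```text
t 4.2 p [ 560.8 -107.3  130.5] jaw -86.3 w 32.9 F [ 1.1  0.6 -3.3] q7 -1.43
Ppole d [-125.8  300.3 -130.5] turn [-0.001  0.     0.09 ]
```

>>> drive_tool:
  rows:
    - [[-17,40,0,0,0,0.015,255],[-17,40,0,0,0,0.015,255],[-17,40,0,0,0,0.015,255],[-17,40,0,0,0,0.015,255],[-17,40,0,0,0,0.01,255],[-15,36,0,0,0,0.01,255],[-10,26,-10,0,0,0,255],[-6,14,-15,0,0,0,255]]

```text
t: 4.95
ee_pos: [0.4396, 0.1822, 0.114]
ee_rot: [-3.131, -0.237, -0.021]
wrist_force: [-0.2, -0.9, -3.5]
gripper_width: 0.033
```

```bash
python3 go.py Ppole
```

```text
t 5.0 p [439.6 182.2 114. ] jaw -81.3 w 33.0 F [-0.2 -0.9 -3.5] q7 -1.99
Ppole d [  -4.6   10.8 -114. ] turn [-0.003  0.013  0.003]
```

>>> drive_tool:
  rows:
    - [[-2,5,-15,0,0.01,0,255],[-1,2,-20,0,0,0,255],[0,0,-16,0,0,0,255],[0,0,-8,0,0,0,255],[0,0,0,0,0,0,255],[0,0,0,0,0,0,255],[0,0,0,0,0,0,255],[0,0,0,0,0,0,255]]

```text
t: 5.75
ee_pos: [0.438, 0.1894, 0.0545]
ee_rot: [-3.13, -0.237, -0.007]
wrist_force: [0.7, -0.7, -2.8]
gripper_width: 0.0331
```

```bash
python3 go.py Ppole
```

```text
t 5.8 p [438.  189.4  54.5] jaw -81.3 w 33.1 F [ 0.7 -0.7 -2.8] q7 -2.05
Ppole d [ -3.    3.6 -54.5] turn [-0.002  0.004  0.002]
```

>>> drive_tool:
  rows:
    - [[-3,3,-6,0,0.004,0,255],[0,0,-8,0,0,0,255],[0,0,-6,0,0,0,255],[0,0,-4,0,0,0,255],[0,0,-1,0,0,0,255],[0,0,-1,0,0,0,255],[0,0,0,0,0,0,255],[0,0,0,0,0,0,255]]

```text
t: 6.55
ee_pos: [0.4352, 0.1928, 0.027]
ee_rot: [-3.13, -0.237, -0.002]
wrist_force: [-1.1, -0.6, -1.2]
gripper_width: 0.0328
```

```bash
python3 go.py Ppole
```

```text
t 6.5 p [435.2 192.8  27. ] jaw -81.3 w 32.8 F [-1.1 -0.6 -1.2] q7 -2.07
Ppole d [ -0.2   0.2 -27. ] turn [-0.003  0.001  0.002]
```

>>> drive_tool:
  rows:
    - [[0,0,0,0,0,0,150],[0,0,0,0,0,0,80],[0,0,0,0,0,0,60],[0,0,3,0,0,0,40],[0,0,15,0,0,0,0],[0,0,30,0,0,0,0],[0,0,30,0,0,0,0],[10,0,20,0,0,0,0]]

```text
t: 7.35
ee_pos: [0.4434, 0.1926, 0.1273]
ee_rot: [-3.13, -0.239, 0.004]
wrist_force: [-0.1, -0.1, -0.4]
gripper_width: 0.0854
```

```bash
python3 go.py yellow
```

```text
t 7.3 p [443.4 192.6 127.3] jaw -81.3 w 85.4 F [-0.1 -0.1 -0.4] q7 -2.0
yellow d [ 192.6   62.4 -127.3] turn [-0.002 -0.002 -0.104]
```

>>> drive_tool:
  rows:
    - [[25,9,0,0,0,-0.02,0],[35,12,-5,0,0,-0.03,0],[38,12,-10,0,0,-0.03,0],[38,12,-12,0,0,-0.02,0],[28,9,-12,0,0,0,0],[12,4,-10,0,0,0,0],[4,1,-4,0,0,0,0],[0,0,0,0,0,0,0]]

```text
t: 8.15
ee_pos: [0.6326, 0.2536, 0.0783]
ee_rot: [-3.137, -0.074, -0.01]
wrist_force: [-0.0, -0.4, -0.2]
gripper_width: 0.0855
```

```bash
python3 go.py yellow
```

```text
t 8.2 p [632.6 253.6  78.3] jaw -87.3 w 85.5 F [-0.  -0.4 -0.2] q7 -2.07
yellow d [  3.4   1.4 -78.3] turn [-0.004  0.006  0.001]
```

>>> drive_tool:
  rows:
    - [[3,1,-15,0,0.005,0,0],[0,0,-18,0,0,0,0],[0,0,-15,0,0,0,0],[0,0,-9,0,0,0,0],[0,0,-4,0,0,0,0],[0,0,0,0,0,0,60],[0,0,0,0,0,0,120],[0,0,0,0,0,0,120]]

```text
t: 8.95
ee_pos: [0.6336, 0.2541, 0.0137]
ee_rot: [-3.137, -0.075, -0.002]
wrist_force: [-0.9, -1.3, -1.0]
gripper_width: 0.0456
```

```bash
python3 go.py yellow
```

```text
t 8.9 p [633.6 254.1  13.7] jaw -87.3 w 45.6 F [-0.9 -1.3 -1. ] q7 -2.08
yellow d [  2.4   0.9 -13.7] turn [-0.004  0.001  0.001]
```

>>> drive_tool:
  rows:
    - [[2,1,2,0,0,0,120],[0,0,0,0,0,0,160],[0,0,0,0,0,0,200],[0,0,0,0,0,0,255],[0,0,0,0,0,0,255],[0,0,0,0,0,0,255],[0,0,0,0,0,0,255],[0,0,0,0,0,0,255]]

```text
t: 9.75
ee_pos: [0.6365, 0.2555, 0.0175]
ee_rot: [-3.136, -0.075, -0.005]
wrist_force: [-0.2, -1.0, -1.0]
gripper_width: 0.0331
```

```bash
python3 go.py yellow Pyellow
```

```text
t 9.8 p [636.5 255.5  17.5] jaw -87.3 w 33.1 F [-0.2 -1.  -1. ] q7 -2.08
yellow d [ -0.5  -0.5 -17.5] turn [-0.005  0.003  0.001]
Pyellow d [-188.  -147.5  -17.5] turn [-0.005  0.003  0.106]
```

>>> drive_tool:
  rows:
    - [[0,0,10,0,0,0,255],[0,0,25,0,0,0,255],[0,0,28,0,0,0,255],[-10,-8,15,0,0,0.02,255],[-24,-19,5,0,0,0.03,255],[-28,-22,0,0,0,0.03,255],[-28,-22,0,0,0,0.02,255],[-28,-22,0,0,0,0,255]]

```text
t: 10.55
ee_pos: [0.5167, 0.1629, 0.1082]
ee_rot: [-3.126, -0.243, -0.012]
wrist_force: [1.2, -0.5, -1.1]
gripper_width: 0.0327
```

```bash
python3 go.py Pyellow
```

```text
t 10.6 p [516.7 162.9 108.2] jaw -81.1 w 32.7 F [ 1.2 -0.5 -1.1] q7 -1.9
Pyellow d [ -68.2  -54.9 -108.2] turn [-0.007  0.007 -0.001]
```

>>> drive_tool:
  rows:
    - [[-26,-20,0,0,0.005,0,255],[-16,-13,-5,0,0,0,255],[-9,-7,-10,0,0,0,255],[-4,-4,-15,0,0,0,255],[0,0,-15,0,0,0,255],[0,0,-10,0,0,0,255],[0,0,0,0,0,0,255],[0,0,0,0,0,0,255]]

```text
t: 11.35
ee_pos: [0.4585, 0.1142, 0.0579]
ee_rot: [-3.127, -0.238, -0.015]
wrist_force: [0.9, -0.1, -0.2]
gripper_width: 0.0332
```

```bash
python3 go.py Pyellow
```

```text
t 11.3 p [458.5 114.2  57.9] jaw -81.3 w 33.2 F [ 0.9 -0.1 -0.2] q7 -1.87
Pyellow d [-10.   -6.2 -57.9] turn [-0.006  0.009  0.001]
```

>>> drive_tool:
  rows:
    - [[-6,-4,-4,0.003,0.008,0,255],[-4,-2,-8,0,0,0,255],[0,0,-10,0,0,0,255],[0,0,-6,0,0,0,255],[0,0,-4,0,0,0,255],[0,0,-2,0,0,0,255],[0,0,0,0,0,0,255],[0,0,0,0,0,0,255]]

```text
t: 12.15
ee_pos: [0.4483, 0.1081, 0.0219]
ee_rot: [-3.123, -0.239, -0.004]
wrist_force: [-1.0, -0.4, -0.9]
gripper_width: 0.0332
```

```bash
python3 go.py Pyellow
```

```text
t 12.2 p [448.3 108.1  21.9] jaw -81.3 w 33.2 F [-1.  -0.4 -0.9] q7 -1.88
Pyellow d [  0.2  -0.1 -21.9] turn [-0.01   0.002  0.001]
```

>>> drive_tool:
  rows:
    - [[0,0,-1.5,0.008,0,0,255],[0,0,0,0,0,0,255],[0,0,0,0,0,0,140],[0,0,0,0,0,0,115],[0,0,2,0,0,0,110],[0,0,10,0,0,0,100],[0,0,25,0,0,0,50],[0,0,30,0,0,0,0]]

```text
t: 12.95
ee_pos: [0.4469, 0.1081, 0.0886]
ee_rot: [-3.115, -0.239, 0.001]
wrist_force: [0.7, 0.4, 0.7]
gripper_width: 0.0784
```

```bash
python3 go.py spot
python3 - <<'E'
from cell import ctrl
import cv2,numpy as np
for n,b in(("top",(190,140,460,300)),("side",(200,100,440,370))):
    c=ctrl.read_camera(n);u0,v0,u1,v1=b
    cv2.imwrite(f"pics/{n}2.png",cv2.resize(c["img"][v0:v1,u0:u1,::-1],None,fx=2.2,fy=2.2,interpolation=cv2.INTER_CUBIC))
E
```

```text
t 12.9 p [446.9 108.1  88.6] jaw -81.2 w 78.4 F [0.7 0.4 0.7] q7 -1.82
spot d [ 11.1 299.9 -88.6] turn [-0.018  0.002 -0.481]
```

View pics/side2.png

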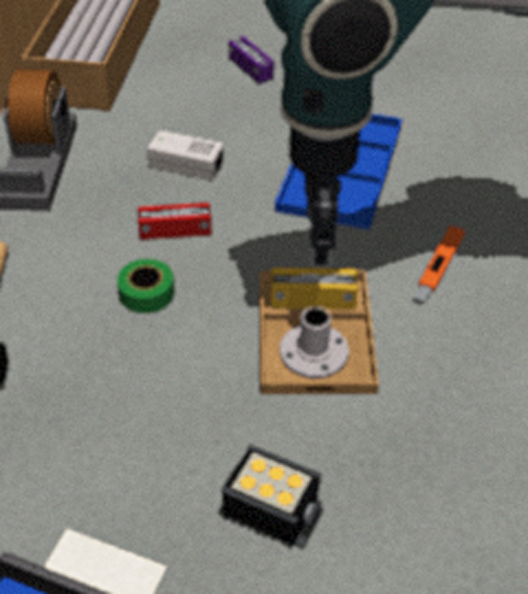

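The side crop shows the pole base upright (315,340) and the yellow keys upright (315,290), each in its carton compartment. The spotlight is next.

>>> drive_tool:
  rows:
    - [[0,10,20,0.015,0,-0.04,0],[1,25,15,0,0,-0.07,0],[1,38,5,0,0,-0.08,0],[1,42,0,0,0,-0.08,0],[1,42,0,0,0,-0.08,0],[2,42,0,0,0,-0.06,0],[2,38,0,0,0,-0.03,0],[2,28,0,0,0,0,0]]

```text
t: 13.85
ee_pos: [0.4586, 0.3791, 0.1383]
ee_rot: [-3.071, 0.487, -0.029]
wrist_force: [0.3, -1.2, 0.5]
gripper_width: 0.0856
```

```bash
python3 go.py spot
```

```text
t 13.8 p [458.6 379.1 138.3] jaw -108.0 w 85.6 F [ 0.3 -1.2  0.5] q7 -2.74
spot d [  -0.6   28.9 -138.3] turn [-0.029  0.023 -0.014]
```

Joint 7 is close to its limit here (-2.74 of -2.82), so I'll turn the tool half a turn to get the same grasp with margin.

>>> drive_tool:
  rows:
    - [[0,0,0,0,0,0.1,0],[0,0,0,0,0,0.14,0],[0,0,0,0,0,0.14,0],[0,0,0,0,0,0.14,0],[0,0,0,0,0,0.14,0],[0,0,0,0,0,0.14,0],[0,0,0,0,0,0.14,0],[0,0,0,0,0,0.14,0]]

```text
t: 14.65
ee_pos: [0.4551, 0.3847, 0.1407]
ee_rot: [-2.85, -1.228, 0.005]
wrist_force: [0.0, -0.4, 0.5]
gripper_width: 0.0858
```

>>> drive_tool:
  rows:
    - [[0,0,0,0,0,0.14,0],[0,0,0,0,0,0.14,0],[0,0,0,0,0,0.14,0],[0,0,0,0,0,0.14,0],[0,0,0,0,0,0.14,0],[0,0,0,0,0,0.14,0],[0,0,0,0,0,0.14,0],[0,0,0,0,0,0.14,0]]

```text
t: 15.45
ee_pos: [0.4548, 0.3829, 0.1435]
ee_rot: [-1.707, -2.604, 0.038]
wrist_force: [-0.2, 0.1, -1.4]
gripper_width: 0.0852
```

```bash
python3 go.py spot
```

```text
t 15.4 p [454.8 382.9 143.5] jaw 23.5 w 85.2 F [-0.2  0.1 -1.4] q7 -0.69
spot d [   3.2   25.1 -143.5] turn [ 0.02  -0.032  0.832]
```

>>> drive_tool:
  rows:
    - [[1,6,-5,0.01,-0.01,0.14,0],[1,6,-10,0.01,-0.01,0.14,0],[1,6,-10,0,0,0.14,0],[0,4,-10,0,0,0.14,0],[0,2,-8,0,0,0.12,0],[0,0,-5,0,0,0.06,0],[0,0,0,0,0,0.02,0],[0,0,0,0,0,0,0]]

```text
t: 16.25
ee_pos: [0.4584, 0.4062, 0.0962]
ee_rot: [-0.567, -3.074, 0.007]
wrist_force: [-0.2, 0.7, 0.2]
gripper_width: 0.0854
```

```bash
python3 go.py spot;python3 - <<'E'
from h import *
from cell import ctrl
c=ctrl.read_camera("side")
cv2.imwrite("pics/s3.png",cv2.resize(c["img"][210:360,240:420,::-1],None,fx=4,fy=4,interpolation=cv2.INTER_CUBIC))
px,P,col,ok=cloud(c,(290,290,360,350))
m=ok&(P[:,2]>.049)&(P[:,2]<.056);W=cast(c,px[m],.052)
print(rect(W[:,:2]),m.sum())
E
```

```text
t 16.2 p [458.4 406.2  96.2] jaw 69.1 w 85.4 F [-0.2  0.7  0.2] q7 -0.06
spot d [ -0.4   1.8 -96.2] turn [ 0.002 -0.016  0.037]
[459.4 412.1  79.4  64.8 -17.9] 687
```

View pics/s3.png

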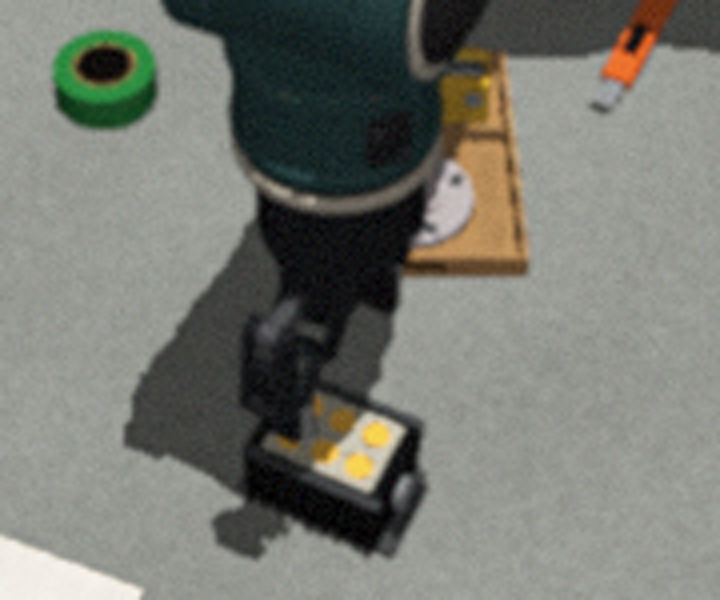

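The side crop shows the open fingers above the spotlight, which is centred near crop (335,470). The two views put its centre at y ≈ 408 to 411 mm. I'll use 409.5, which leaves enough clearance.

>>> drive_tool:
  rows:
    - [[0,2,-3,0,-0.015,0.03,0],[0,1,-15,0,0,0.01,0],[0,0,-18,0,0,0,0],[0,0,-18,0,0,0,0],[0,0,-14,0,0,0,0],[0,0,-5,0,0,0,0],[0,0,0,0,0,0,0],[0,0,0,0,0,0,0]]

```text
t: 17.1
ee_pos: [0.4576, 0.4087, 0.0159]
ee_rot: [0.509, 3.1, -0.005]
wrist_force: [0.5, -0.9, -0.5]
gripper_width: 0.0855
```

```bash
python3 go.py spot
```

```text
t 17.1 p [457.6 408.7  15.9] jaw 71.3 w 85.5 F [ 0.5 -0.9 -0.5] q7 -0.11
spot d [  0.4  -0.7 -15.9] turn [ 0.003 -0.    -0.003]
```

>>> drive_tool:
  rows:
    - [[0,0,2,0,0,0,30],[0,0,0,0,0,0,50],[0,0,0,0,0,0,70],[0,0,0,0,0,0,100],[0,0,0,0,0,0,255],[0,0,0,0,0,0,255],[0,0,0,0,0,0,255],[0,0,0,0,0,0,255]]
  newtons: 60

```text
t: 17.9
ee_pos: [0.4584, 0.4092, 0.0198]
ee_rot: [0.51, 3.098, -0.002]
wrist_force: [-0.6, -0.4, -1.9]
gripper_width: 0.061
```

```bash
python3 go.py spot Pspot
```

```text
t 17.9 p [458.4 409.2  19.8] jaw 71.3 w 61.0 F [-0.6 -0.4 -1.9] q7 -0.11
spot d [ -0.4  -1.2 -19.8] turn [ 0.002  0.002 -0.002]
Pspot d [ -10.4 -502.2  -19.8] turn [0.002 0.002 0.199]
```

>>> drive_tool:
  rows:
    - [[0,0,10,0,0,0,255],[0,0,22,0,0,0,255],[0,0,28,0,0,0,255],[0,0,28,0,0,0,255],[0,-12,12,0,0,0.01,255],[0,-25,0,0,0,0.02,255],[0,-33,0,0,0,0.02,255],[0,-38,0,0,0,0.02,255]]

```text
t: 18.7
ee_pos: [0.455, 0.3025, 0.1276]
ee_rot: [0.385, 3.116, 0.0]
wrist_force: [1.6, -0.0, -3.8]
gripper_width: 0.0607
```

```bash
python3 go.py Pspot
```

```text
t 18.7 p [455.  302.5 127.6] jaw 75.9 w 60.7 F [ 1.6 -0.  -3.8] q7 0.17
Pspot d [  -7.  -395.5 -127.6] turn [0.    0.002 0.119]
```

>>> drive_tool:
  rows:
    - [[0,-38,0,0,0,0.02,255],[0,-40,0,0,0,0.02,255],[0,-40,0,0,0,0.015,255],[0,-40,0,0,0,0.015,255],[0,-40,0,0,0,0.015,255],[0,-40,0,0,0,0.01,255],[0,-36,0,0,0,0,255],[0,-28,0,0,0,0,255]]

```text
t: 19.5
ee_pos: [0.452, -0.0129, 0.1316]
ee_rot: [0.226, 3.129, -0.009]
wrist_force: [-0.6, -0.0, -4.3]
gripper_width: 0.0611
```

```bash
python3 go.py Pspot
```

```text
t 19.5 p [452.  -12.9 131.6] jaw 81.7 w 61.1 F [-0.6 -0.  -4.3] q7 0.88
Pspot d [  -4.   -80.1 -131.6] turn [0.006 0.004 0.017]
```

>>> drive_tool:
  rows:
    - [[-1,-24,0,0.004,0.004,0.01,255],[-1,-18,-8,0,0,0,255],[-1,-12,-12,0,0,0,255],[0,-8,-15,0,0,0,255],[0,-4,-15,0,0,0,255],[0,0,-12,0,0,0,255],[0,0,-6,0,0,0,255],[0,0,0,0,0,0,255]]

```text
t: 20.3
ee_pos: [0.4474, -0.0837, 0.0588]
ee_rot: [-0.215, -3.134, 0.006]
wrist_force: [0.5, 1.1, -3.1]
gripper_width: 0.061
```

```bash
python3 go.py Pspot
```

```text
t 20.3 p [447.4 -83.7  58.8] jaw 82.1 w 61.0 F [ 0.5  1.1 -3.1] q7 0.92
Pspot d [  0.6  -9.3 -58.8] turn [ 0.004 -0.001  0.01 ]
```

>>> drive_tool:
  rows:
    - [[0,-6,0,0.003,0,0.01,255],[0,-3,-4,0,0,0,255],[0,0,-10,0,0,0,255],[0,0,-8,0,0,0,255],[0,0,-6,0,0,0,255],[0,0,-4,0,0,0,255],[0,0,0,0,0,0,255],[0,0,0,0,0,0,255]]

```text
t: 21.1
ee_pos: [0.4482, -0.0926, 0.0248]
ee_rot: [0.196, 3.135, -0.001]
wrist_force: [0.5, -0.5, -4.3]
gripper_width: 0.0612
```

```bash
python3 go.py Pspot
```

```text
t 21.1 p [448.2 -92.6  24.8] jaw 82.9 w 61.2 F [ 0.5 -0.5 -4.3] q7 0.89
Pspot d [ -0.2  -0.4 -24.8] turn [ 0.001  0.001 -0.003]
```

>>> drive_tool:
  rows:
    - [[0,0,-1,0,0,0,255],[0,0,-1,0,0,0,255],[0,0,-0.5,0,0,0,255],[0,0,0,0,0,0,255],[0,0,0,0,0,0,60],[0,0,0,0,0,0,40],[0,0,0,0,0,0,40],[0,0,2,0,0,0,30]]

```text
t: 21.9
ee_pos: [0.4493, -0.0927, 0.0254]
ee_rot: [0.196, 3.133, -0.003]
wrist_force: [-0.1, -0.4, 0.7]
gripper_width: 0.0751
```

```bash
python3 go.py Pspot
```

```text
t 21.9 p [449.3 -92.7  25.4] jaw 82.9 w 75.1 F [-0.1 -0.4  0.7] q7 0.89
Pspot d [ -1.3  -0.3 -25.4] turn [ 0.002  0.003 -0.003]
```

>>> drive_tool:
  rows:
    - [[0,0,12,0,0,0,20],[0,0,25,0,0,0,0],[0,0,28,0,0,0,0],[20,-4,15,0,0,-0.01,0],[33,-6,0,0,0,-0.02,0],[38,-8,0,0,0,-0.02,0],[38,-8,0,0,0,-0.01,0],[32,-6,-10,0,0,0,0]]

```text
t: 22.7
ee_pos: [0.613, -0.1257, 0.1071]
ee_rot: [0.291, 3.123, -0.006]
wrist_force: [-0.1, -1.0, 0.1]
gripper_width: 0.0852
```

```bash
python3 go.py adapter
```

```text
t 22.7 p [ 613.  -125.7  107.1] jaw 79.4 w 85.2 F [-0.1 -1.   0.1] q7 1.02
adapter d [  44.5   -6.3 -107.1] turn [0.004 0.004 0.002]
```

>>> drive_tool:
  rows:
    - [[14,-2,-8,0.003,0.003,0,0],[9,-2,-12,0,0,0,0],[5,-1,-12,0,0,0,0],[2,0,-8,0,0,0,0],[0,0,-4,0,0,0,0],[0,0,0,0,0,0,0],[0,0,0,0,0,0,0],[0,0,0,0,0,0,0]]

```text
t: 23.5
ee_pos: [0.6447, -0.1306, 0.0626]
ee_rot: [0.291, 3.126, 0.004]
wrist_force: [0.3, -0.3, 0.3]
gripper_width: 0.0855
```

```bash
python3 go.py adapter;  python3 - <<'E'
from cell import ctrl
import cv2
c=ctrl.read_camera("side")
cv2.imwrite("pics/s4.png",cv2.resize(c["img"][100:290,220:420,::-1],None,fx=3,fy=3,interpolation=cv2.INTER_CUBIC))
E
```

```text
t 23.5 p [ 644.7 -130.6   62.6] jaw 79.4 w 85.5 F [ 0.3 -0.3  0.3] q7 1.02
adapter d [ 12.8  -1.4 -62.6] turn [-0.002  0.002  0.002]
```

View pics/s4.png

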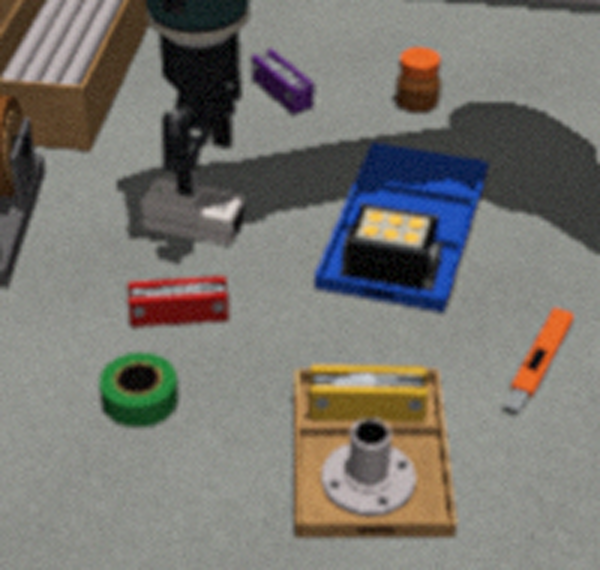

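The crop shows the spotlight flat in the widest compartment at (390,245), the carton's parts in place, and the gripper over the adapter at (190,210). I'll descend and grip.

>>> drive_tool:
  rows:
    - [[7,-1,0,0,0,0,0],[5,0,-6,0,0,0,0],[0,0,-14,0,0,0,0],[0,0,-12,0,0,0,0],[0,0,-9,0,0,0,0],[0,0,-5,0,0,0,0],[0,0,0,0,0,0,0],[0,0,0,0,0,0,0]]

```text
t: 24.35
ee_pos: [0.6572, -0.1315, 0.0117]
ee_rot: [0.291, 3.127, 0.004]
wrist_force: [0.4, 0.6, -0.2]
gripper_width: 0.0854
```

```bash
python3 go.py adapter
```

```text
t 24.4 p [ 657.2 -131.5   11.7] jaw 79.4 w 85.4 F [ 0.4  0.6 -0.2] q7 0.99
adapter d [  0.3  -0.5 -11.7] turn [-0.002  0.001  0.002]
```

>>> drive_tool:
  rows:
    - [[0,0,2,0,0,0,60],[0,0,0,0,0,0,90],[0,0,0,0,0,0,110],[0,0,0,0,0,0,150],[0,0,0,0,0,0,255],[0,0,0,0,0,0,255],[0,0,0,0,0,0,255],[0,0,0,0,0,0,255]]

```text
t: 25.15
ee_pos: [0.6577, -0.1319, 0.0154]
ee_rot: [0.291, 3.125, 0.003]
wrist_force: [-0.3, 0.3, 1.1]
gripper_width: 0.0447
```

```bash
python3 go.py adapter Padapter
```

```text
t 25.1 p [ 657.7 -131.9   15.4] jaw 79.4 w 44.7 F [-0.3  0.3  1.1] q7 0.99
adapter d [ -0.2  -0.1 -15.4] turn [-0.001  0.003  0.002]
Padapter d [-220.7  -47.1  -15.4] turn [-0.002  0.003  0.058]
```

>>> drive_tool:
  rows:
    - [[0,0,8,0,0,0,255],[0,0,20,0,0,0,255],[0,0,28,0,0,0,255],[-10,-2,25,0,0,0.01,255],[-22,-5,10,0,0,0.015,255],[-30,-6,0,0,0,0.015,255],[-34,-7,0,0,0,0.01,255],[-34,-7,0,0,0,0,255]]

```text
t: 25.95
ee_pos: [0.5275, -0.1558, 0.1195]
ee_rot: [0.202, 3.126, 0.002]
wrist_force: [-0.1, -0.4, -2.5]
gripper_width: 0.0451
```

```bash
python3 go.py Padapter
```

```text
t 25.9 p [ 527.5 -155.8  119.5] jaw 82.6 w 45.1 F [-0.1 -0.4 -2.5] q7 1.14
Padapter d [ -90.5  -23.2 -119.5] turn [-0.001  0.009  0.001]
```

>>> drive_tool:
  rows:
    - [[-28,-7,0,0,0.005,0,255],[-20,-6,-5,0,0,0,255],[-12,-4,-10,0,0,0,255],[-7,-3,-15,0,0,0,255],[-3,-1,-15,0,0,0,255],[0,0,-12,0,0,0,255],[0,0,-4,0,0,0,255],[0,0,0,0,0,0,255]]

```text
t: 26.75
ee_pos: [0.4533, -0.1795, 0.0641]
ee_rot: [0.203, 3.127, -0.016]
wrist_force: [-0.1, 0.2, -2.2]
gripper_width: 0.0446
```

```bash
python3 go.py Padapter
```

```text
t 26.8 p [ 453.3 -179.5   64.1] jaw 82.6 w 44.6 F [-0.1  0.2 -2.2] q7 1.13
Padapter d [-16.3   0.5 -64.1] turn [0.011 0.007 0.002]
```

>>> drive_tool:
  rows:
    - [[-8,0,-2,0.01,0.006,0,255],[-6,0,-6,0,0,0,255],[-3,0,-10,0,0,0,255],[0,0,-9,0,0,0,255],[0,0,-7,0,0,0,255],[0,0,-4,0,0,0,255],[0,0,0,0,0,0,255],[0,0,0,0,0,0,255]]

```text
t: 27.55
ee_pos: [0.4359, -0.1787, 0.0232]
ee_rot: [0.201, 3.134, 0.001]
wrist_force: [-0.0, -0.4, -1.9]
gripper_width: 0.0446
```

```bash
python3 go.py Padapter
```

```text
t 27.6 p [ 435.9 -178.7   23.2] jaw 82.7 w 44.6 F [-0.  -0.4 -1.9] q7 1.08
Padapter d [  1.1  -0.3 -23.2] turn [-0.     0.001  0.001]
```

>>> drive_tool:
  rows:
    - [[1,0,-2,0,0,0,255],[0,0,-2,0,0,0,255],[0,0,-1,0,0,0,255],[0,0,0,0,0,0,255],[0,0,0,0,0,0,255],[0,0,0,0,0,0,255],[0,0,0,0,0,0,255],[0,0,0,0,0,0,255]]

```text
t: 28.35
ee_pos: [0.4376, -0.1789, 0.0185]
ee_rot: [0.201, 3.132, -0.0]
wrist_force: [-0.3, -0.5, -2.2]
gripper_width: 0.0448
```

```bash
python3 go.py Padapter
```

```text
t 28.4 p [ 437.6 -178.9   18.5] jaw 82.7 w 44.8 F [-0.3 -0.5 -2.2] q7 1.07
Padapter d [ -0.6  -0.1 -18.5] turn [0.    0.003 0.001]
```

>>> drive_tool:
  rows:
    - [[0,0,-0.7,0,0,0,255],[0,0,0,0,0,0,255],[0,0,0,0,0,0,100],[0,0,0,0,0,0,80],[0,0,0,0,0,0,80],[0,0,6,0,0,0,80],[0,0,20,0,0,0,60],[0,0,28,0,0,0,0]]

```text
t: 29.15
ee_pos: [0.4367, -0.178, 0.0724]
ee_rot: [-0.2, -3.135, -0.003]
wrist_force: [-0.4, -0.5, 0.3]
gripper_width: 0.0781
```

```bash
python3 go.py red
```

```text
t 29.1 p [ 436.7 -178.    72.4] jaw 82.7 w 78.1 F [-0.4 -0.5  0.3] q7 1.16
red d [206.8 184.3 -72.4] turn [-0.002 -0.001  0.366]
```

>>> drive_tool:
  rows:
    - [[0,0,25,0,0,0.03,0],[12,11,20,0,0,0.05,0],[26,23,5,0,0,0.06,0],[32,29,0,0,0,0.06,0],[34,30,0,0,0,0.06,0],[32,29,0,0,0,0.05,0],[24,21,-5,0,0,0.03,0],[16,14,-12,0,0,0,0]]

```text
t: 29.95
ee_pos: [0.6181, -0.0183, 0.1146]
ee_rot: [-0.342, 3.119, -0.005]
wrist_force: [-1.0, -0.6, -0.3]
gripper_width: 0.0854
```

```bash
python3 go.py red
```

```text
t 29.9 p [618.1 -18.3 114.6] jaw 102.5 w 85.4 F [-1.  -0.6 -0.3] q7 1.21
red d [  25.4   24.6 -114.6] turn [0.002 0.004 0.02 ]
```

>>> drive_tool:
  rows:
    - [[9,9,-10,0,0.003,0.015,0],[6,6,-14,0,0,0,0],[4,3,-14,0,0,0,0],[1,1,-8,0,0,0,0],[0,0,-2,0,0,0,0],[0,0,0,0,0,0,0],[0,0,0,0,0,0,0],[0,0,0,0,0,0,0]]

```text
t: 30.75
ee_pos: [0.6388, 0.0023, 0.0638]
ee_rot: [-0.367, 3.12, -0.002]
wrist_force: [-0.2, 0.5, -0.5]
gripper_width: 0.0854
```

```bash
python3 go.py red
```

```text
t 30.8 p [638.8   2.3  63.8] jaw 103.4 w 85.4 F [-0.2  0.5 -0.5] q7 1.17
red d [  4.7   4.  -63.8] turn [0.001 0.    0.005]
```

>>> drive_tool:
  rows:
    - [[4,3,-3,0,0,0.005,0],[1,1,-8,0,0,0,0],[0,0,-12,0,0,0,0],[0,0,-11,0,0,0,0],[0,0,-7,0,0,0,0],[0,0,-4,0,0,0,0],[0,0,0,0,0,0,60],[0,0,0,0,0,0,120]]

```text
t: 31.55
ee_pos: [0.6438, 0.0062, 0.0145]
ee_rot: [0.375, -3.119, 0.002]
wrist_force: [-0.1, 0.3, 0.8]
gripper_width: 0.059
```

```bash
python3 go.py red
```

```text
t 31.6 p [643.8   6.2  14.5] jaw 103.7 w 59.0 F [-0.1  0.3  0.8] q7 1.14
red d [ -0.3   0.1 -14.5] turn [ 0.001 -0.     0.   ]
```

>>> drive_tool:
  rows:
    - [[0,0,1.5,0,0,0,140],[0,0,0,0,0,0,160],[0,0,0,0,0,0,200],[0,0,0,0,0,0,255],[0,0,0,0,0,0,255],[0,0,0,0,0,0,255],[0,0,0,0,0,0,255],[0,0,0,0,0,0,255]]
  newtons: 45

```text
t: 32.35
ee_pos: [0.6443, 0.006, 0.0173]
ee_rot: [-0.374, 3.118, -0.003]
wrist_force: [0.5, -0.0, -0.1]
gripper_width: 0.0291
```

```bash
python3 go.py red Pred
```

```text
t 32.4 p [644.3   6.   17.3] jaw 103.7 w 29.1 F [ 0.5 -0.  -0.1] q7 1.14
red d [ -0.8   0.3 -17.3] turn [0.002 0.001 0.   ]
Pred d [-215.8 -252.   -17.3] turn [ 0.002  0.001 -0.366]
```

>>> drive_tool:
  rows:
    - [[0,0,8,0,0,0,255],[0,0,20,0,0,0,255],[0,0,28,0,0,0,255],[-6,-7,25,0,0,-0.02,255],[-18,-21,12,0,0,-0.04,255],[-24,-28,0,0,0,-0.05,255],[-26,-30,0,0,0,-0.05,255],[-26,-30,0,0,0,-0.05,255]]

```text
t: 33.15
ee_pos: [0.5438, -0.106, 0.1244]
ee_rot: [-0.049, 3.133, -0.001]
wrist_force: [1.3, -1.3, -1.5]
gripper_width: 0.0291
```

```bash
python3 go.py Pred
```

```text
t 33.1 p [ 543.8 -106.   124.4] jaw 91.8 w 29.1 F [ 1.3 -1.3 -1.5] q7 1.19
Pred d [-115.3 -140.  -124.4] turn [ 0.001  0.008 -0.159]
```

>>> drive_tool:
  rows:
    - [[-25,-30,0,0,0,-0.05,255],[-24,-29,0,0,0,-0.04,255],[-20,-25,0,0,0,-0.03,255],[-15,-18,-8,0,0,-0.02,255],[-9,-12,-12,0,0,0,255],[-5,-6,-15,0,0,0,255],[-2,-2,-12,0,0,0,255],[0,0,-4,0,0,0,255]]

```text
t: 33.95
ee_pos: [0.4385, -0.2358, 0.0787]
ee_rot: [0.184, 3.123, -0.017]
wrist_force: [0.2, 0.4, -0.7]
gripper_width: 0.0292
```

```bash
python3 go.py Pred
```

```text
t 34.0 p [ 438.5 -235.8   78.7] jaw 83.3 w 29.2 F [ 0.2  0.4 -0.7] q7 1.28
Pred d [-10.  -10.2 -78.7] turn [ 0.012  0.012 -0.01 ]
```

>>> drive_tool:
  rows:
    - [[-6,-6,-4,0.01,0.01,-0.01,255],[-3,-3,-10,0,0,0,255],[-1,-1,-14,0,0,0,255],[0,0,-12,0,0,0,255],[0,0,-7,0,0,0,255],[0,0,-3,0,0,0,255],[0,0,0,0,0,0,255],[0,0,0,0,0,0,255]]

```text
t: 34.75
ee_pos: [0.4297, -0.243, 0.0234]
ee_rot: [0.192, 3.135, 0.003]
wrist_force: [-0.3, 0.1, -0.4]
gripper_width: 0.0289
```

```bash
python3 go.py Pred
```

```text
t 34.8 p [ 429.7 -243.    23.4] jaw 83.0 w 28.9 F [-0.3  0.1 -0.4] q7 1.23
Pred d [ -1.2  -3.  -23.4] turn [-0.002  0.001 -0.005]
```

>>> drive_tool:
  rows:
    - [[-1,-3,0,0,0,-0.005,255],[0,0,-1,0,0,0,255],[0,0,-1,0,0,0,255],[0,0,-1,0,0,0,255],[0,0,-0.5,0,0,0,255],[0,0,0,0,0,0,255],[0,0,0,0,0,0,255],[0,0,0,0,0,0,255]]

```text
t: 35.55
ee_pos: [0.4292, -0.2468, 0.0207]
ee_rot: [0.201, 3.132, 0.001]
wrist_force: [0.2, 0.6, -1.5]
gripper_width: 0.0292
```

```bash
python3 go.py Pred
```

```text
t 35.5 p [ 429.2 -246.8   20.7] jaw 82.6 w 29.2 F [ 0.2  0.6 -1.5] q7 1.23
Pred d [ -0.7   0.8 -20.7] turn [-0.     0.003  0.001]
```

>>> drive_tool:
  rows:
    - [[0,0,-0.6,0,0,0,255],[0,0,0,0,0,0,255],[0,0,0,0,0,0,150],[0,0,0,0,0,0,128],[0,0,0,0,0,0,128],[0,0,6,0,0,0,125],[0,0,20,0,0,0,100],[0,0,28,0,0,0,0]]

```text
t: 36.35
ee_pos: [0.4281, -0.2456, 0.074]
ee_rot: [-0.2, -3.134, -0.005]
wrist_force: [0.1, -1.2, 0.7]
gripper_width: 0.065
```

>>> drive_tool:
  rows:
    - [[0,0,25,0,0,0,0],[0,-15,25,0,0,0,0],[0,-30,20,0,0,0,0],[-10,-38,10,0,0,0,0],[-10,-40,0,0,0,0,0],[-10,-40,0,0,0,0,0],[-10,-30,0,0,0,0,0],[0,-10,0,0,0,0,0]]

```text
t: 37.15
ee_pos: [0.3866, -0.4544, 0.1654]
ee_rot: [0.19, 3.132, -0.002]
wrist_force: [-0.3, 0.5, -0.6]
gripper_width: 0.0851
```

>>> drive_tool:
  rows:
    - [[0,0,0,0,0,0,0],[0,0,0,0,0,0,0],[0,0,0,0,0,0,0],[0,0,0,0,0,0,0],[0,0,0,0,0,0,0],[0,0,0,0,0,0,0],[0,0,0,0,0,0,0],[0,0,0,0,0,0,0]]

```text
t: 37.95
ee_pos: [0.3888, -0.4502, 0.1665]
ee_rot: [0.182, 3.132, -0.001]
wrist_force: [-0.4, 0.2, -0.3]
gripper_width: 0.0855
```

```bash
python3 go.py
python3 - <<'E'
from h import *
from cell import ctrl
c=ctrl.read_camera("top"); np.savez("top9.npz",**c)
cv2.imwrite("pics/top9.png",cv2.resize(c["img"][130:310,190:520,::-1],None,fx=2.4,fy=2.4,interpolation=cv2.INTER_CUBIC))
s=ctrl.read_camera("side");np.savez("side9.npz",**s)
cv2.imwrite("pics/side9.png",cv2.resize(s["img"][100:300,220:420,::-1],None,fx=3,fy=3,interpolation=cv2.INTER_CUBIC))
E
```

```text
t 38.0 p [ 388.8 -450.2  166.5] jaw 83.4 w 85.5 F [-0.4  0.2 -0.3] q7 1.77
```

View pics/top9.png

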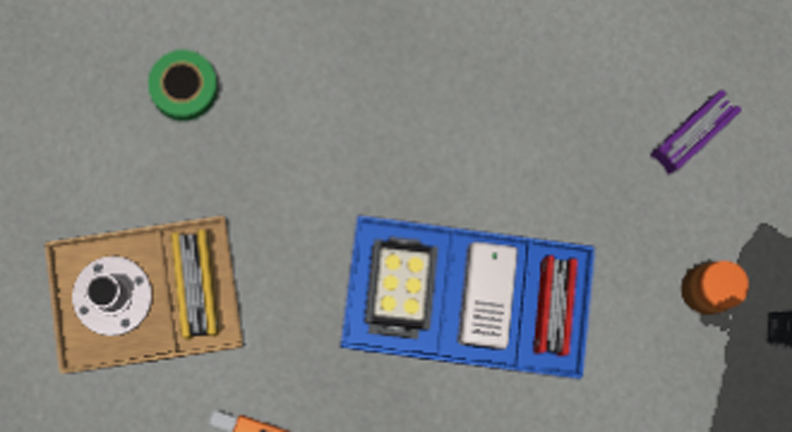

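View pics/side9.png

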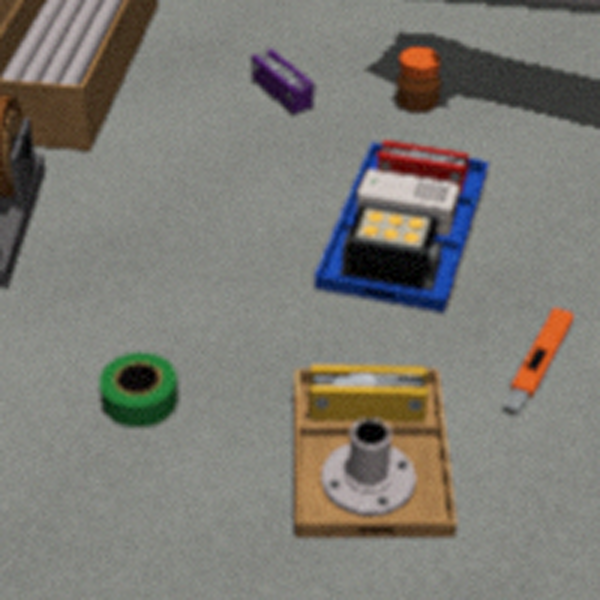

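Both pictures show all five parts upright in the right compartments, with the jar and tape where they were. Next I'll check the positions in the tray frames.

Run:
```python
from h import *
c=dict(np.load("top9.npz"))
def tray(n,b):
    px,P,col,ok=cloud(c,b);hsv=cv2.cvtColor(col.astype(np.uint8)[None],cv2.COLOR_RGB2HSV)[0]
    m=ok&(P[:,2]>-.01)&(P[:,2]<.025)&((hsv[:,0]>100)&(hsv[:,0]<130)&(hsv[:,1]>120) if n=="blue" else (hsv[:,0]<22)&(hsv[:,1]>70))
    M=np.zeros((400,640),np.uint8);M[px[m][:,1],px[m][:,0]]=255
    M=cv2.morphologyEx(M,cv2.MORPH_OPEN,np.ones((2,2)))
    v,u=np.nonzero(M);r=rect(cast(c,np.c_[u,v],.018)[:,:2]);print(n,r);return r
tb=tray("blue",(325,212,445,295));tc=tray("carton",(203,213,297,293))
def part(n,b,lo,h,t):
    px,P,col,ok=cloud(c,b);m=ok&(P[:,2]>lo)&(P[:,2]<h+.01)
    r=rect(cast(c,px[m],h)[:,:2]);a=np.radians(t[4]-90 if t[4]>0 else t[4]+90)
    d=r[:2]-t[:2];x,y=np.cos(a)*d[0]+np.sin(a)*d[1],-np.sin(a)*d[0]+np.cos(a)*d[1]
    print(n,r,"tray xy",round(x,1),round(y,1),"z med",round(np.median(P[m][:,2])*1000,1),"expect",h*1000)
U=lambda a,b,x,y:(190+int(a/2.4),130+int(b/2.4),190+int(x/2.4),130+int(y/2.4))
part("spot",U(360,225,440,355),.045,.055,tb)
part("adapter",U(455,235,522,355),.032,.041,tb)
part("red",U(530,248,582,362),.03,.039,tb)
part("pole",U(70,240,155,340),.05,.063,tc)
part("yellow",U(168,222,222,345),.033,.043,tc)
def o(n,b,lo,h):
    px,P,col,ok=cloud(c,b);m=ok&(P[:,2]>lo)&(P[:,2]<h+.02);print(n,rect(cast(c,px[m],h)[:,:2]))
o("jar",(465,230,510,270),.05,.062);o("tape",(245,145,288,188),.02,.028)
```

```text
blue [ 436.8 -164.8  238.9  131.7   82.7]
carton [437.8 158.2 183.1 132.5 -81.2]
spot [448.2 -92.6  81.1  60.3  -6.3] tray xy 2.1 73.1 z med 54.3 expect 55.0
adapter [ 439.6 -178.3  100.5   46.9   -7. ] tray xy 4.5 -13.0 z med 40.4 expect 41.0
red [ 428.9 -246.3   96.7   32.1   -6.8] tray xy 2.5 -81.8 z med 36.6 expect 39.0
pole [438.6 192.3  34.7  32.1 -89.4] tray xy 6.0 33.6 z med 62.4 expect 63.0
yellow [449.6 106.8 103.7  35.    7. ] tray xy 3.8 -52.6 z med 40.6 expect 43.0
jar [ 446.  -404.9   45.5   44.5   87. ]
tape [653.2 124.8  68.5  68.3 -75.4]
```

Everything is well within tolerance. The apparent 2.4 mm shift of both trays is the same for each, and comes from the even-sized mask kernel used in this check. I'm handing in the job.

```bash
python3 -c "
from cell import ctrl
print(ctrl.close_job())"
```

```text
the job is handed in; nothing more can be done
None
```

Both kits are made up and the job is handed in, at about 38 s of the 122 s allowed. The hand-in reported no verdict, so what follows rests on my own last camera checks.

| Part | Compartment | Offset from centre along x (mm) | Offset from centre along y (mm) |
|---|---|---|---|
| Spotlight | Blue tray, widest | 2.1 | 3.1 |
| Adapter | Blue tray, middle | 4.5 | 4.0 |
| Red hex keys | Blue tray, narrow | 2.5 | 5.2 |
| Pole base | Carton, wide | 6.0 | 0.6 |
| Yellow hex keys | Carton, narrow | 3.8 | 3.4 |

- **Parts:** all five were set down in contact with the floor or within about 1 mm of it, then released. In both views they look upright and flat.
- **Heights:** top heights match floor plus part height within 1 mm for the spotlight, adapter and pole base. The two key sets read about 2.4 mm low; they read 2–3 mm low at the start too, because of the folded keys in their tops.
- **Left in place:** the jar and tape roll read within about 1 mm of where they started, and the gripper is clear of everything.
- **Disagreements:**
  - Both trays appear shifted by the same 2.4 mm in x and y. I take this as a bias of the changed mask filter in the last check; it also inflates the offsets above by 2–3 mm.
  - The two views differed by about 3 mm on the spotlight's position before the grasp, so I gripped at the middle value.

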